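# Bring the marked fastener jar to the front and hold it

## Robot

A 6-joint arm with a two-finger parallel gripper is mounted at the origin on the work surface. World frame = base frame: x ahead of the robot, y to its left, z up, the work surface at z = 0. Lengths are in m, angles in rad, forces in N, time in s.
With the tool pointing down it reaches from about 0.4 to 0.825 m from the base axis. Payload 7 kg.
Tool frame: the origin (TCP) lies between the finger pads; the fingertips stand 11 mm ahead of it and the grasp point (between the pads) lies 8 mm behind it (arm.tips_ahead is the distance from the TCP to the fingertips, in m); z points along the fingers, x is the direction in which the jaws open and shut, and the axes are right-handed (so a half turn about z gives the same grasp; the last joint's range is limited). The gripper opens to 88 mm and grips with 3 to 60 N. Pads are 19 mm wide; open, the fingers measure 130 mm over their backs; the gripper's body (78 mm by 193 mm) begins 47 mm behind the grasp point.
Start: joints at [1.426, 0.359, 0.012, 0, -1.224, -0.288], TCP at [0.283, 0.613, 0.238] pointing down, gripper open.
Joint ranges: [-3.07, 3.07], [-1.43, 2.12], [-1.02, 1.25], [-3.03, 1.67], [-3.05, -0], [-3.03, 3.03]. Speed limits (rad/s): [2.39, 2.39, 3.01, 3.14, 3.14, 3.14].

## Interface

Orientations are given as [roll, pitch, yaw] about the fixed x, y, z axes, in that order (R = Rz(yaw) Ry(pitch) Rx(roll)).
In Python, from station import arm, optics, finder gives the robot as it stands. The module is installed in compiled form; this text tells all that it offers.
- The arm moves only by the tool apply_moves, never from a script. Its argument "increments" is one flat list of numbers, 6 for each row, row after row: the shift along the world's x, y, z in m, then the turn, a rotation vector about the world's x, y, z in rad. In form: [tx, ty, tz, rx, ry, rz, tx, ty, tz, rx, ry, rz, ...]. A call has 1 to 20 rows; each row shifts and turns the pose as measured when the row begins; what a row does not reach is not made up. A row lasts 1/12 s, in which the tool goes at most 41.7 mm and 7.16 degrees, less where a joint would pass 70% of its speed; a pose out of reach is approached as far as the arm can. A call with a gripper value outside its range is refused whole. "hand" is the closure, from 0 (fully open) to 1 (shut), set as the call begins (left out, the last holds). The fingers move at their own pace and stop on an object; "force" is the grip in N (left out, the last holds). Time passes only in rows, so rows that do not move let the fingers close. It gives the time, the measured TCP pose, the force and the opening at its end, in the units of the state.
- arm.get_state(): the state, without advancing time (a new reading comes with each control period).
- optics.grab_frame(name): name is "side" or "top"; returns the picture (384x512x3 uint8, red, green, blue); there is no depth.
- optics.camera_model(name): a dict with "fx", "fy", "cx", "cy" (pixels), "dist_coeffs" ([k1, k2, p1, p2, k3] as OpenCV has them; the pictures are not rectified), "world_to_cam" (4x4, takes a point from world to camera coordinates). Camera axes: x right, y up, looking along -z (the intrinsics and any distortion apply to the point x, -y, -z); pixel columns grow to the right and rows downward; lengths in m; the calibration is good to about 2 mm. A picture is of the moment at which its call begins. camera_model takes no time and is no camera call.
- arm.job_done(): hands the job in, once; it reports no verdict.
Trained networks look in the newest picture that a camera, given by its name, has taken for a name from the list of things; names that differ only in an ending like _2 or _b are one class to them, and where a whole thing is asked for, a point or a joint stands for the part that bears it (a point fixed in the world has none). Each returns a list of dicts, best first, with "conf" (0 to 1); they miss things now and then, are a little off and sometimes report something else, mostly with a low value. They report only what shows in the picture. A call takes as long as a camera call.
- finder.find_in(camera, name): "box" ([left, top, right, bottom] in pixels, round what is visible of it).
- finder.landmark_of(camera, name): "point" ([column, row] in pixels: a listed point, or the origin of a listed thing).
The state is a dict: "t": time; "q": joint angles; "qd": joint speeds; "joint_efforts": joint torques, N m; "eef_pos": TCP position; "ee_rot": TCP orientation; "force": force on the tool from outside, world axes, zero at the start; "moment": the same for the moment, N m; "width": finger opening in m.
Only numpy, scipy, OpenCV 4.12 (cv2) and the standard library are available. Lean on these libraries where they do the work, as an engineer would, in place of code of your own. Each camera call takes 0.05 s, during which the arm holds its last target. There are 200 camera calls.

## Task

Push the red sprung plunger beside the fastener carousel all the way down, so that it drops the steel stop pin at the front. Then turn the carousel, either way round, until the jar with the orange lid and band faces front, lined up with the yellow arrow, and finish while still holding the carousel there by its turning knob, still and with a firm grip. Leave the loose things around it where they are.

Things in the scene. Friction and masses are not known exactly. Their poses are not given: they have to be found in the camera images.
- base: fixed grey base plate of the carousel, 30 mm high; origin at the table surface on the carousel's axis of turning. Its x runs from -165 to +130 mm and its y from -135 to +200 mm about that axis. Front is its own -x direction: a yellow arrow is painted at the front edge. z up
- carousel: turning part on the base, turns endlessly about the vertical axis (friction 0.07 N m): tray of radius 115 mm, top at 44 mm height, six clear jars 52 mm across (lid tops at 98 mm), on top a flat steel crank arm with an upright black knob. Origin on the axis at the table surface; own -x points at the orange jar, own +x at the knob. Jar is at the front when its x axis equals the base's
- marked_jar (a point): centre of the jar with orange lid and band (the other five have grey lids), 90 mm from the axis, 71 mm above the table. Under it a red flag 20 mm wide, reaching to a 138 mm radius, is caught by the raised stop pin about 0.2 rad short of the front from either side
- knob_grip (a point): grip point on the turning knob: an upright black round sleeve 18 mm across on the crank arm (arm's top at 112 mm), 55 mm from the axis, from 112 to 168 mm above the table; this point is on its centre line at 144 mm. The sleeve spins freely on its pin, so a gripper can hold it and carry it round the axis without turning itself
- plunger_top (a point): centre of the top face of the plunger's red cap, 26 mm across, 75 mm above the table when up, 55 mm when fully down; it stands in a steel collar on the base plate at base (x -40, y +165) mm. It is pressed straight down
- plunger (a joint): plunger travel in m, 0 up, 0.020 fully down; its spring pushes back with 2.5 to 6 N and the pin's friction adds 3 N; it springs up again when let go
- stop_pin (a joint): steel stop pin at the front of the base, 0 = raised (18 mm above the base plate, in the flag's way), 0.018 = dropped flush. The plunger drives it down (2 mm of slack first); it stays down when the plunger springs back. The flag passes when it is at 0.0145 or more
- tin_center (a point): bystander, leave alone: small brass-coloured tin, 36 mm across, 45 mm tall, standing on the base plate's back left corner; this point is at its centre
- wood_offcut_center (a point): bystander, leave alone: pale wooden offcut, 40 x 110 x 25 mm, behind the base plate; this point is at its centre
- tape_roll_center (a point): bystander, leave alone: blue ring of tape lying flat, 90 mm across, 24 mm high, right of the base plate; this point is at its centre
- profile_center (a point): bystander, leave alone: length of aluminium channel, 200 x 30 x 23 mm, on the left of the table; this point is at its centre
- mug_center (a point): bystander, leave alone: blue mug, 80 mm across, 90 mm tall, on the right of the table; this point is at its centre
- screwdriver_grip (a point): bystander, leave alone: screwdriver with yellow handle lying on the right of the table; this point is at the middle of its handle
- glue_center (a point): bystander, leave alone: white bottle with a red cap, 60 mm across, 150 mm tall, on the right of the table; this point is at its centre

How it is judged:
On the way:
1. the plunger is pushed fully down and the stop pin has dropped (value of joint plunger above 0.0175 m and value of joint stop_pin above 0.0145 m), for 0.1 s.
At the end, for the whole second after the job is handed in: Orange jar centre within 9 mm sideways of the base's front line, carousel still (under 0.08 rad/s), fingers at the knob (grasp point within 35 mm of its grip point) pressing it with over 2 N, plunger up again (within 5 mm), stop pin still down (14.5 mm or more) (y of marked_jar in the frame of base between -0.009 and 0.009 m and x of marked_jar in the frame of base below -0.08 m and angular speed of carousel below 0.08 rad/s and contact force between the fingers and carousel above 2 N and distance between the grasp point and knob_grip below 0.035 m and value of joint stop_pin above 0.0145 m and value of joint plunger below 0.005 m); the arm keeps its last pose, push and grip.
It fails at once if a bystander is moved by more than 30 mm (distance of any of tin_center, wood_offcut_center, tape_roll_center, profile_center, mug_center, screwdriver_grip, glue_center from where it was at the start of the episode above 0.03 m).
It also fails if it takes over 53 s, if anything falls off the work surface, if the arm or the gripper's body presses on something with over 40 N, if the wrist force passes 120 N, or if a joint passes its speed limit or range.

## Working session

There is one attempt and no reset: what is moved stays moved. The work goes in short steps, Python scripts to look and compute and a tool call to move; the robot and the scene stay as the last step left them, time stands still between calls to the robot, and variables do not carry over. Pictures are saved under pics/ and viewed, about 8 in all and at most 12, crops included, and the job is handed in when it is done.

Besides the shell and the picture viewer there is one more tool, called as name(argument=value, ...) on one line, values as JSON. apply_moves: Moves the arm, as the interface text tells. Its arguments: {"type":"object","properties":{"increments":{"type":"array"},"hand":{"type":"number"},"force":{"type":"number"}},"required":["increments"]}

```bash
mkdir -p pics; cat > h.py <<'E'
import numpy as np, cv2
from station import arm, optics, finder
def cam(n):
    m=optics.camera_model(n);K=np.array([[m['fx'],0,m['cx']],[0,m['fy'],m['cy']],[0,0,1]]);return K,np.array(m['dist_coeffs'],float),np.array(m['world_to_cam'])
def ray(n,p):
    K,d,T=cam(n);u=cv2.undistortPoints(np.array([[p]],float),K,d)[0,0]
    R=T[:3,:3];return -R.T@T[:3,3],R.T@np.array([u[0],-u[1],-1])
def atz(n,p,z):
    o,v=ray(n,p);return o+v*(z-o[2])/v[2]
def tri(a,b):
    A=np.zeros((3,3));B=np.zeros(3);rs=[ray('top',a),ray('side',b)]
    for o,v in rs:
        v=v/np.linalg.norm(v);P=np.eye(3)-np.outer(v,v);A+=P;B+=P@o
    x=np.linalg.solve(A,B);return x
def proj(n,X):
    K,d,T=cam(n);c=(T[:3,:3]@np.array(X,float).reshape(-1,3).T).T+T[:3,3];c=c*[1,-1,-1]
    return cv2.projectPoints(c,np.zeros(3),np.zeros(3),K,d)[0][:,0]
E
python3 - <<'E'
from h import *
s=arm.get_state();print(s['eef_pos'],s['ee_rot'],s['force'],s['width'],arm.tips_ahead)
im=[optics.grab_frame(n) for n in('top','side')]
for n,i in zip(('top','side'),im): cv2.imwrite(f'pics/{n}0.png',cv2.resize(i[:,:,::-1],(800,600)))
for k,z in (('base',0),('carousel',0),('marked_jar',.071),('knob_grip',.144),('plunger_top',.075),('tin_center',.0525),('glue_center',.075),('mug_center',.045),('tape_roll_center',.012),('profile_center',.012)):
    r=[(finder.landmark_of(n,k) or [None])[0] for n in('top','side')]
    print(k,[(np.round(x['point']),round(x['conf'],2),atz(n,x['point'],z).round(3)) if x else None for n,x in zip(('top','side'),r)], tri(r[0]['point'],r[1]['point']).round(3) if all(r) else '')
E
```

```text
[0.28290126 0.61233063 0.23662233] [-3.14146352e+00 -1.66571750e-03 -2.00369693e+00] [-0.15855491 -0.04965823  0.555029  ] 0.08781241812933419 0.011
base [(array([258., 176.]), 0.6, array([ 0.62, -0.01,  0.  ])), (array([259., 203.]), 0.68, array([0.605, 0.012, 0.   ]))] [ 0.608 -0.007  0.022]
carousel [(array([256., 178.]), 0.65, array([ 0.613, -0.002,  0.   ])), (array([262., 206.]), 0.64, array([ 0.612, -0.003,  0.   ]))] [ 0.613 -0.002 -0.001]
marked_jar [(array([279., 186.]), 0.98, array([ 0.576, -0.082,  0.071])), (array([259., 211.]), 0.71, array([ 0.565, -0.077,  0.071]))] [ 0.57  -0.08   0.073]
knob_grip [(array([247., 163.]), 0.71, array([0.646, 0.028, 0.144])), (array([265., 174.]), 0.7, array([0.629, 0.027, 0.144]))] [0.639 0.031 0.138]
plunger_top [(array([207., 173.]), 0.45, array([0.62 , 0.167, 0.075])), (array([250., 162.]), 0.58, array([0.626, 0.168, 0.075]))] [0.623 0.166 0.078]
tin_center [(array([218., 139.]), 0.59, array([0.743, 0.134, 0.052])), (array([281., 168.]), 0.51, array([0.739, 0.116, 0.052]))] [0.749 0.136 0.031]
glue_center [(array([401., 169.]), 0.82, array([ 0.64 , -0.511,  0.075])), (array([330., 305.]), 0.56, array([ 0.629, -0.5  ,  0.075]))] [ 0.633 -0.505  0.084]
mug_center [(array([410., 221.]), 0.56, array([ 0.457, -0.552,  0.045])), (array([287., 344.]), 0.78, array([ 0.463, -0.553,  0.045]))] [ 0.46  -0.552  0.046]
tape_roll_center [(array([282., 135.]), 0.7, array([ 0.769, -0.096,  0.012])), (array([276., 245.]), 0.67, array([ 0.585, -0.2  ,  0.012]))] [ 0.726 -0.094 -0.164]
profile_center [(array([101., 184.]), 0.73, array([0.586, 0.565, 0.012])), (array([214., 121.]), 0.87, array([0.588, 0.546, 0.012]))] [ 0.591  0.572 -0.009]
```

```bash
python3 - <<'E'
import cv2
for n,(x,y) in (('top',(170,100)),('side',(190,120))):
    i=cv2.imread(f'pics/{n}0.png');i=cv2.resize(i,(512,384))
from h import *
for n,(x,y) in (('top',(170,100)),('side',(190,120))):
    i=optics.grab_frame(n)[:,:,::-1]
    cv2.imwrite(f'pics/{n}c.png',cv2.resize(i[y:y+150,x:x+200],(800,600),interpolation=cv2.INTER_CUBIC))
E
```

```text
(no output)
```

View pics/topc.png

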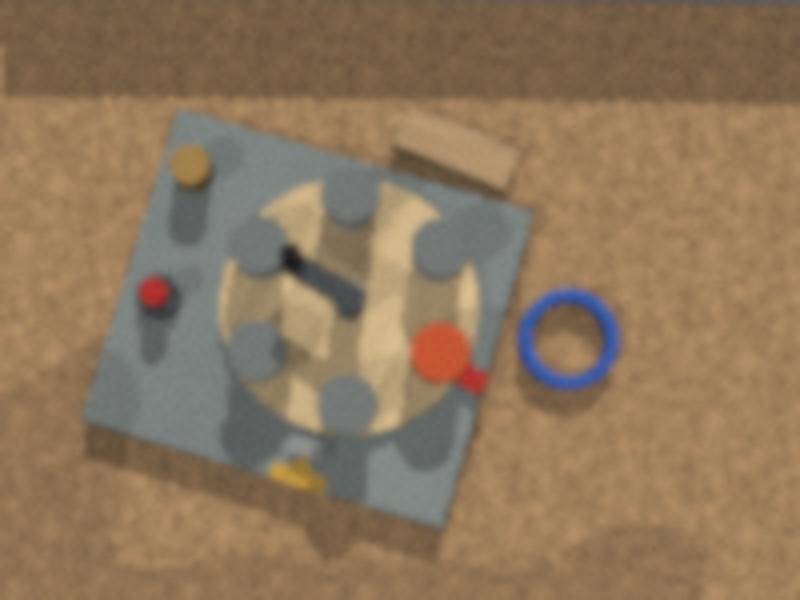

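View pics/sidec.png

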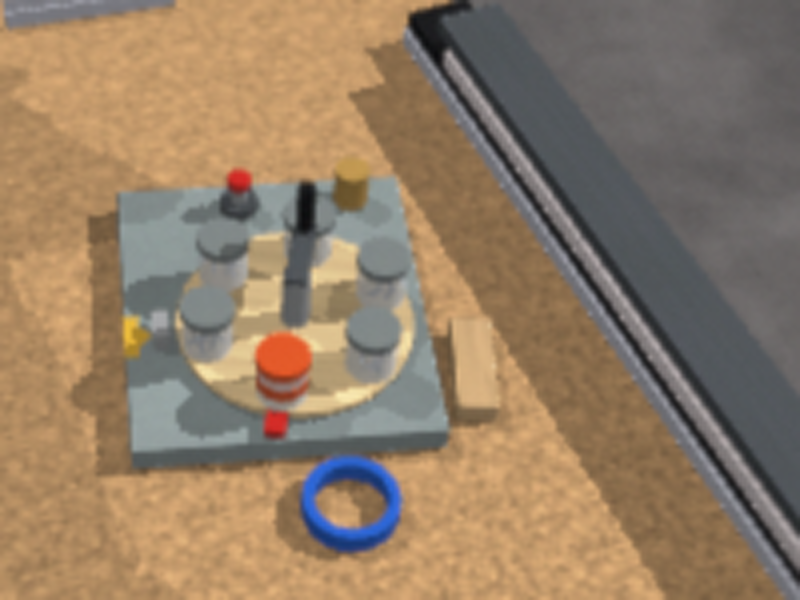

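The top crop shows the plate rotated about 15°, with the plunger cap at (154,292), the knob top at (290,258), the orange lid at (440,352) and the arrow at (298,475). The side crop agrees: cap at (239,180), knob at (305,205). I'll fit the base pose to the plate corners in both views.

```bash
cat > fit.py <<'E'
from h import *
from scipy.optimize import least_squares
C=np.array([[-.165,.2],[-.165,-.135],[.13,.2],[.13,-.135]])
P={'top':np.array([[87,420],[440,525],[178,112],[530,212]])/4+[170,100],'side':np.array([[118,192],[133,452],[400,180],[447,435]])/4+[190,120]}
def w(p,X):
    X=np.atleast_2d(X);c,s=np.cos(p[2]),np.sin(p[2]);return np.c_[p[0]+c*X[:,0]-s*X[:,1],p[1]+s*X[:,0]+c*X[:,1],X[:,2]]
f=lambda p:np.concatenate([(proj(n,w(p,np.c_[C,[.03]*4]))-P[n]).ravel() for n in P])
r=least_squares(f,[.61,0,-.2],loss='soft_l1');p=r.x
E
python3 - <<'E'
from fit import *
print(p.round(4),f(p).round(1))
q=w(p,[[-.04,.165,.075]]);print('plunger',q.round(4),[proj(n,q).round(1) for n in P])
print('side/top cap seen top(208.5,173) side(249.7,165)',tri([208.5,173],[249.7,165]).round(4))
print('knob goal',w(p,[[.055,0,.144]]).round(4))
k=atz('top',np.array([290,258])/4+[170,100],.168);j=atz('top',np.array([440,352])/4+[170,100],.098)
print('knob',k.round(4),np.linalg.norm(k[:2]-p[:2]),np.arctan2(*(k-[p[0],p[1],0])[1::-1]));print('jar',j.round(4),np.linalg.norm(j[:2]-p[:2]),np.arctan2(*(-(j-[p[0],p[1],0]))[1::-1]))
print('tin',w(p,[[0,0,0]]),atz('top',np.array([190,160])/4+[170,100],.075))
E
```

```text
[ 0.6134 -0.0095 -0.282 ] [-1.  -0.   1.3  0.9  0.7 -1.3  1.9 -0.1 -0.4 -0.4 -0.7 -0.1 -0.7 -1.3
  0.9 -1.3]
plunger [[0.6209 0.1601 0.075 ]] [array([[209. , 172.7]]), array([[249.8, 164.1]])]
side/top cap seen top(208.5,173) side(249.7,165) [0.6211 0.1625 0.0676]
knob goal [[ 0.6662 -0.0248  0.144 ]]
knob [0.6371 0.0409 0.168 ] 0.055768063306827875 1.1312084747046125
jar [ 0.5679 -0.0842  0.098 ] 0.08741908943150041 1.022992851242528
tin [[ 0.61340875 -0.00953968  0.        ]] [0.73595772 0.1325427  0.075     ]
```

apply_moves(increments=[0.022, -0.03, -0.006, 0, 0, -0.035, 0.022, -0.03, -0.006, 0, 0, -0.035, 0.022, -0.03, -0.006, 0, 0, -0.035, 0.022, -0.03, -0.006, 0, 0, -0.035, 0.022, -0.03, -0.006, 0, 0, -0.035, 0.022, -0.03, -0.006, 0, 0, -0.035, 0.022, -0.03, -0.006, 0, 0, -0.035, 0.022, -0.03, -0.006, 0, 0, -0.035, 0.022, -0.03, -0.006, 0, 0, -0.035, 0.022, -0.03, -0.006, 0, 0, -0.035, 0.022, -0.03, -0.006, 0, 0, -0.035, 0.022, -0.03, -0.006, 0, 0, -0.035, 0.022, -0.03, -0.006, 0, 0, -0.035, 0.022, -0.03, -0.006, 0, 0, -0.035, 0, 0, 0, 0, 0, 0], hand=1, force=30)

```text
t: 2.45
eef_pos: [0.5997, 0.1749, 0.1515]
ee_rot: [-3.141, 0.007, -2.509]
force: [-0.4, 1.2, -0.4]
width: 0.0005
```

apply_moves(increments=[0.012, -0.007, -0.025, 0, -0.003, 0, 0.009, -0.006, -0.023, 0, -0.003, 0, 0, 0, 0, 0, 0, 0])

```text
t: 2.7
eef_pos: [0.624, 0.1583, 0.1034]
ee_rot: [-3.137, 0.016, -2.515]
force: [-0.4, -0.5, -0.2]
width: 0.0006
```

```bash
python3 - <<'E'
from h import *
s=arm.get_state();e=s['eef_pos'];print(e,s['ee_rot'])
a=[]
for n,(x,y) in (('top',(178,138)),('side',(215,130))):
    i=optics.grab_frame(n)[:,:,::-1];i=i[y:y+60,x:x+53].copy();i=cv2.resize(i,(530,600),interpolation=cv2.INTER_CUBIC)
    for X,c in (((e[0],e[1],e[2]-.011),(0,255,0)),((.621,.161,.075),(255,0,255))):
        q=(proj(n,X)[0]-[x,y]+.5)*10;cv2.circle(i,tuple(int(v) for v in q),6,c,2)
    a.append(i)
cv2.imwrite('pics/pl.png',cv2.resize(np.hstack(a),(800,453)))
E
```

```text
[0.6239692  0.1583336  0.10335266] [-3.13695204  0.01581645 -2.51477281]
```

View pics/pl.png

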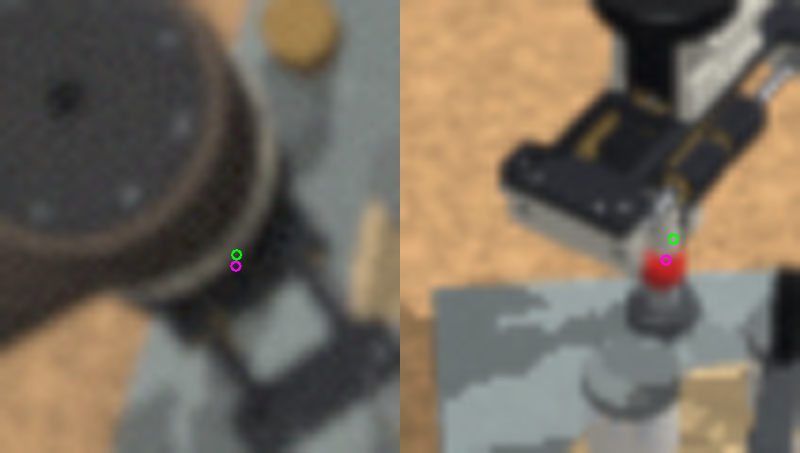

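The side view shows the closed fingertips right above the cap (at about (665,262)). The two overlay marks, tip and cap, agree to a few mm.

apply_moves(increments=[-0.003, 0.003, -0.01, 0, 0, 0, 0, 0, -0.01, 0, 0, 0, 0, 0, -0.008, 0, 0, 0, 0, 0, -0.006, 0, 0, 0, 0, 0, -0.004, 0, 0, 0, 0, 0, -0.003, 0, 0, 0])

```text
t: 3.3
eef_pos: [0.6232, 0.1662, 0.0705]
ee_rot: [-3.132, 0.028, -2.507]
force: [-0.6, -3.1, 7.5]
width: 0.0
```

apply_moves(increments=[-0.001, -0.002, -0.003, 0, 0, 0, 0, -0.001, -0.003, 0, 0, 0, 0, 0, -0.003, 0, 0, 0])

```text
t: 3.55
eef_pos: [0.6239, 0.166, 0.0659]
ee_rot: [-3.13, 0.034, -2.503]
force: [-14.1, -4.8, 40.1]
width: 0.0004
```

apply_moves(increments=[0, 0, -0.001, 0, 0, 0, 0, 0, -0.001, 0, 0, 0, 0, 0, -0.001, 0, 0, 0])

```text
t: 3.8
eef_pos: [0.6232, 0.1661, 0.0668]
ee_rot: [-3.128, 0.035, -2.5]
force: [-0.3, -3.0, 5.3]
width: 0.0005
```

```bash
python3 - <<'E'
from h import *
s=arm.get_state();e=s['eef_pos'];print(e,s['ee_rot'],s['force'])
a=[]
for n,(x,y,w,h) in (('top',(210,190,66,50)),('side',(210,150,66,50))):
    i=optics.grab_frame(n)[:,:,::-1];i=i[y:y+h,x:x+w]
    a.append(cv2.resize(i,(400,300),interpolation=cv2.INTER_CUBIC))
cv2.imwrite('pics/pin.png',np.hstack(a))
E
```

```text
[0.62320158 0.16606731 0.06679464] [-3.12843627  0.03490531 -2.49981481] [-0.34940234 -2.99704598  5.27495214]
```

View pics/pin.png

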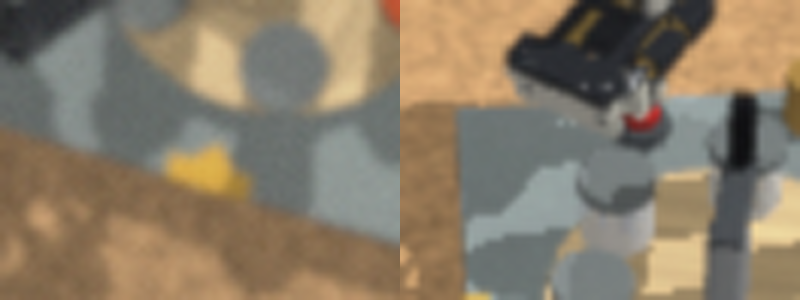

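The pin's bright spot behind the arrow has gone from the top view, and the cap sits down in its collar. I'll push slightly harder for a moment to be sure, then lift.

apply_moves(increments=[0, 0, -0.002, 0, 0, 0, 0, 0, -0.002, 0, 0, 0, 0, 0, -0.002, 0, 0, 0, 0, 0, -0.002, 0, 0, 0])

```text
t: 4.23
eef_pos: [0.6235, 0.1661, 0.0663]
ee_rot: [-3.125, 0.038, -2.495]
force: [-4.8, -2.6, 15.1]
width: 0.0003
```

apply_moves(increments=[0, 0, 0.03, 0, 0, 0, 0, 0, 0.04, -0.003, 0.01, 0.03, 0, 0, 0.04, -0.003, 0.015, 0.06, 0, 0, 0.04, -0.004, 0.015, 0.06])

```text
t: 4.57
eef_pos: [0.6159, 0.1649, 0.2117]
ee_rot: [3.134, -0.016, -2.341]
force: [2.5, 0.1, -0.2]
width: 0.0002
```

apply_moves(increments=[0.003, -0.025, 0.005, 0, 0, 0.1, 0.003, -0.025, 0, 0, 0, 0.1, 0.003, -0.025, 0, 0, 0, 0.1, 0.003, -0.025, 0, 0, 0, 0.1, 0.002, -0.024, 0, 0, 0, 0.09, 0, 0, 0, 0, 0, 0], hand=0)

```text
t: 5.07
eef_pos: [0.6347, 0.0435, 0.2301]
ee_rot: [-3.137, 0.003, -1.813]
force: [-0.6, 0.6, 0.1]
width: 0.0347
```

```bash
python3 - <<'E'
from h import *
s=arm.get_state();e=s['eef_pos'];print(e,s['ee_rot'],s['width'])
im={n:optics.grab_frame(n)[:,:,::-1] for n in('top','side')}
for n in im:
  for k in('knob_grip','marked_jar','plunger_top'):
    for r in finder.landmark_of(n,k)[:1]: print(n,k,np.round(r['point'],1),round(r['conf'],2),atz(n,r['point'],{'knob_grip':.144,'marked_jar':.071,'plunger_top':.075}[k]).round(4))
a=[cv2.resize(im[n][y:y+100,x:x+66],(400,600),interpolation=cv2.INTER_CUBIC) for n,x,y in(('top',222,120),('side',235,120))]
cv2.imwrite('pics/kn.png',np.hstack(a))
print(proj('side',[(.638,.0415,.144),(.638,.0415,.168),e]),'crop px = (p-[235,120])*6.06 +400')
E
```

```text
[0.63472897 0.0434665  0.23014926] [-3.13699961e+00  2.65706095e-03 -1.81272396e+00] 0.03474302965600337
top knob_grip [242.8 162.7] 0.62 [0.6465 0.0409 0.144 ]
top marked_jar [278.4 189. ] 0.66 [ 0.5666 -0.0802  0.071 ]
top plunger_top [206.  170.2] 0.43 [0.6296 0.1706 0.075 ]
side knob_grip [267.6 173.3] 0.88 [0.6401 0.0262 0.144 ]
side marked_jar [261.  214.1] 0.58 [ 0.5675 -0.0923  0.071 ]
side plunger_top [245.4 162.6] 0.48 [0.6073 0.1745 0.075 ]
[[265.51361917 170.69451683]
 [265.7366059  166.15798787]
 [265.29146869 153.76675851]] crop px = (p-[235,120])*6.06 +400
```

View pics/kn.png

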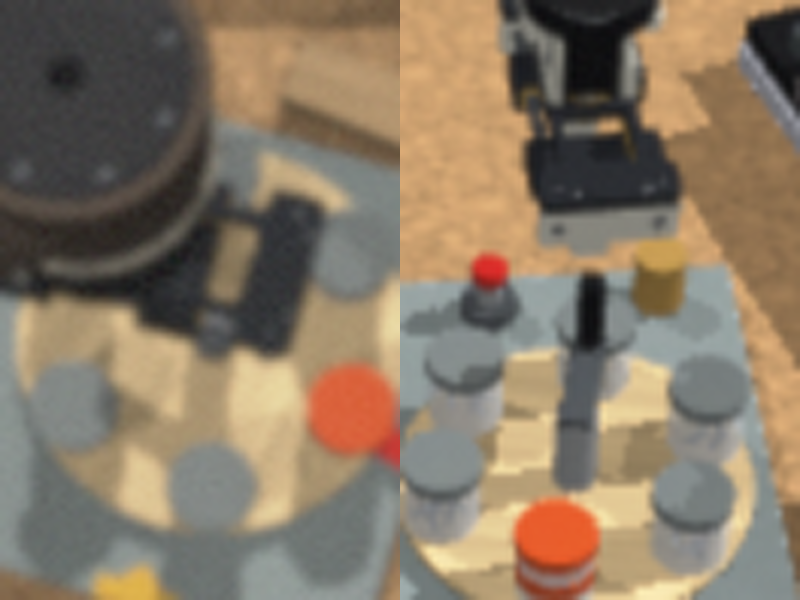

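The side view shows the plunger up again and the knob (top at (592,278)) straight below the jaws (about (585,240)), within 3 mm of the prediction. I'll let the jaws open, then descend.

apply_moves(increments=[0.003, -0.001, 0, 0, 0, 0, 0.002, -0.001, 0, 0, 0, 0, 0, 0, 0, 0, 0, 0, 0, 0, -0.025, 0, 0, 0, 0, 0, -0.025, 0, 0, 0, 0, 0, -0.025, 0, 0, 0, 0, 0, -0.012, 0, 0, 0, 0, 0, 0, 0, 0, 0])

```text
t: 6.13
eef_pos: [0.642, 0.0474, 0.1417]
ee_rot: [-3.133, 0.005, -1.815]
force: [-0.7, 0.4, -0.6]
width: 0.0875
```

apply_moves(increments=[-0.001, -0.006, -0.004, 0, 0, 0, 0, 0, 0, 0, 0, 0])

```text
t: 6.3
eef_pos: [0.6409, 0.0411, 0.1373]
ee_rot: [-3.134, 0.004, -1.814]
force: [-0.3, 0.3, -0.4]
width: 0.0873
```

apply_moves(increments=[0, 0, 0, 0, 0, 0, 0, 0, 0, 0, 0, 0, 0, 0, 0, 0, 0, 0, 0, 0, 0, 0, 0, 0, 0, 0, 0, 0, 0, 0, 0, 0, 0, 0, 0, 0, 0, 0, 0, 0, 0, 0, 0, 0, 0, 0, 0, 0, 0, 0, 0, 0, 0, 0, 0, 0, 0, 0, 0, 0], hand=1, force=30)

```text
t: 7.13
eef_pos: [0.6436, 0.0414, 0.1428]
ee_rot: [-3.126, 0.008, -1.814]
force: [0.5, -0.1, -0.7]
width: 0.0269
```

apply_moves(increments=[-0.002, 0, -0.005, 0, 0, 0, 0, 0, 0, 0, 0, 0, 0, 0, 0, 0, 0, 0])

```text
t: 7.38
eef_pos: [0.6419, 0.0419, 0.1373]
ee_rot: [-3.126, 0.009, -1.814]
force: [-0.1, -0.0, 5.2]
width: 0.0175
```

apply_moves(increments=[0.0045, -0.0027, -0.0005, 0, 0, 0, 0.0042, -0.0032, -0.0005, 0, 0, 0, 0.0038, -0.0035, -0.0005, 0, 0, 0, 0.0035, -0.004, -0.0005, 0, 0, 0, 0.003, -0.0042, -0.0005, 0, 0, 0])

```text
t: 7.8
eef_pos: [0.6609, 0.0235, 0.1373]
ee_rot: [-3.126, 0.007, -1.811]
force: [-3.5, -0.2, 6.0]
width: 0.0178
```

apply_moves(increments=[0.002, -0.0042, -0.0005, 0, 0, 0, 0.002, -0.0045, -0.0005, 0, 0, 0, 0.0015, -0.0046, -0.0005, 0, 0, 0, 0.0012, -0.0048, -0.0005, 0, 0, 0, 0.0009, -0.0048, -0.0005, 0, 0, 0])

```text
t: 8.22
eef_pos: [0.6692, -0.0021, 0.1373]
ee_rot: [-3.126, 0.006, -1.811]
force: [-6.0, 2.0, 9.2]
width: 0.0174
```

apply_moves(increments=[0, -0.005, -0.0005, 0, 0, 0, -0.0005, -0.005, -0.0005, 0, 0, 0, -0.001, -0.005, -0.0005, 0, 0, 0, -0.001, -0.004, -0.0003, 0, 0, 0, 0, 0, 0, 0, 0, 0])

```text
t: 8.63
eef_pos: [0.6661, -0.0237, 0.1374]
ee_rot: [-3.128, 0.006, -1.812]
force: [-1.7, -0.0, 1.8]
width: 0.0175
```

```bash
python3 - <<'E'
from fit import *
s=arm.get_state();print(s['eef_pos'],s['width'],s['force'])
im={n:optics.grab_frame(n)[:,:,::-1] for n in('top','side')}
for n in im:
    for k,z in(('marked_jar',.071),('plunger_top',.075)):
        for r in finder.landmark_of(n,k)[:1]:
            g=atz(n,r['point'],z);c,t=np.cos(p[2]),np.sin(p[2]);d=g[:2]-p[:2]
            print(n,k,np.round(r['point'],1),round(r['conf'],2),'in base',(c*d[0]+t*d[1]).round(4),(-t*d[0]+c*d[1]).round(4))
a=[]
for n,x,y in(('top',208,160),('side',210,170)):
    i=cv2.resize(im[n][y:y+75,x:x+50],(400,600),interpolation=cv2.INTER_CUBIC)
    q=(proj(n,w(p,[[-.165,0,.03],[-.09,0,.098],[-.138,0,.03]]))-[x,y]+.5)*8
    for v in q: cv2.circle(i,tuple(int(u) for u in v),4,(255,0,255),2)
    a.append(i)
cv2.imwrite('pics/fin.png',np.hstack(a))
E
```

```text
[ 0.66607849 -0.02369188  0.13737333] 0.017469427404398857 [-1.72432922 -0.0434986   1.80585122]
top marked_jar [250.  201.9] 0.55 in base -0.0959 0.0002
top plunger_top [399.4 171.3] 0.47 in base 0.1556 -0.4713
side marked_jar [239.2 195.5] 0.87 in base -0.0942 0.004
side plunger_top [260.8 202.9] 0.61 in base -0.0167 -0.0424
```

View pics/fin.png

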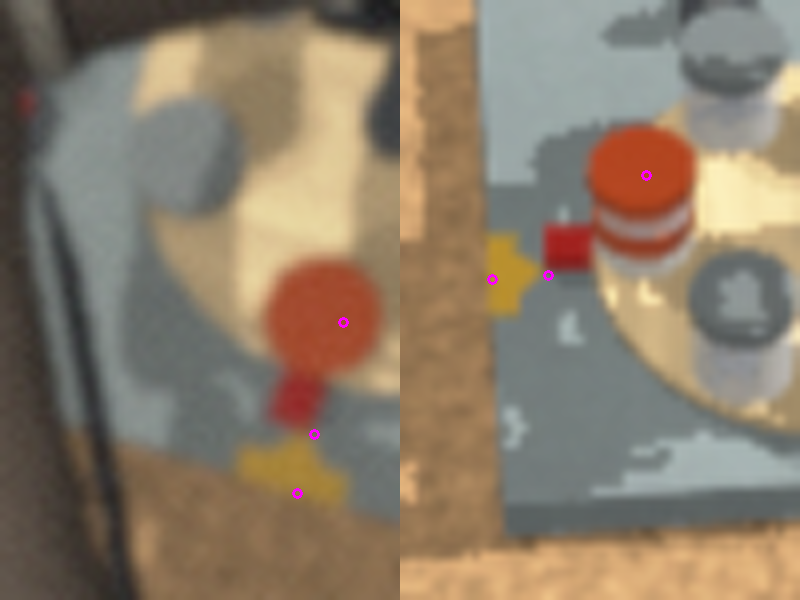

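The top view has the lid at (323,318) and the flag at (296,402). The predicted front line runs through (343,322) and (314,434), so the carousel is a little past the front. The side view says the same (flag at row 248, arrow at row 272). I'll measure it against the arrow itself.

```bash
cat > ang.py <<'E'
from fit import *
for n,(x,y,ww,hh) in (('top',(225,185,40,45)),('side',(218,180,35,35))):
    i=optics.grab_frame(n)[y:y+hh,x:x+ww];h=cv2.cvtColor(cv2.GaussianBlur(i,(3,3),0),cv2.COLOR_RGB2HSV).astype(int);H,S,V=h[...,0],h[...,1],h[...,2]
    M={'lid':((H>=4)&(H<=11)&(S>185)&(V>100),.096),'flag':(((H<=3)|(H>=174))&(S>150)&(V>60),.037),'arrow':((H>=18)&(H<=30)&(S>140)&(V>80),.03)}
    W={}
    for k,(m,z) in M.items():
        l,st,ce=cv2.connectedComponentsWithStats(m.astype(np.uint8))[1:];
        if len(st)<2: print(n,k,'none');continue
        b=1+np.argmax(st[1:,4]);X=atz(n,ce[b]+[x,y],z)
        W[k]=X[:2];print(n,k,(ce[b]+[x,y]).round(1),st[b],X.round(4))
    for ax in ((.612,-.006),(.6134,-.0095)):
        a={k:np.arctan2(*(np.array(ax)-v)[::-1]) for k,v in W.items()};print(ax,{k:round(float(v),3) for k,v in a.items()})
E
python3 ang.py
```

```text
top lid [247.2 198.8] [21 13  3  3  6] [0.5305 0.0266 0.096 ]
top flag [245.5 209.6] [19 22  4  6 17] [0.4955 0.0337 0.037 ]
top arrow [244.1 218.8] [14 30 11  8 48] [0.4634 0.0383 0.03  ]
(0.612, -0.006) {'lid': -0.38, 'flag': -0.328, 'arrow': -0.29}
(0.6134, -0.0095) {'lid': -0.411, 'flag': -0.351, 'arrow': -0.309}
side lid [239.8 191.4] [17  7 11 10 90] [0.5261 0.0182 0.096 ]
side flag [230.7 201. ] [10 19  6  5 24] [0.4935 0.0338 0.037 ]
side arrow [222.5 203.9] [ 2 20  7  9 42] [0.4611 0.0367 0.03  ]
(0.612, -0.006) {'lid': -0.274, 'flag': -0.324, 'arrow': -0.276}
(0.6134, -0.0095) {'lid': -0.307, 'flag': -0.346, 'arrow': -0.295}
```

The flag reads 0.04–0.05 rad past the arrow in both views, which puts the jar about 4 mm off. I'll move the knob back about 2.3 mm.

apply_moves(increments=[0.0006, 0.0023, -0.0003, 0, 0, 0, 0, 0, -0.0003, 0, 0, 0])

```text
t: 9.2
eef_pos: [0.6673, -0.02, 0.1373]
ee_rot: [-3.127, 0.006, -1.811]
force: [-3.5, 3.0, 7.0]
width: 0.0175
```

```bash
python3 ang.py; python3 - <<'E'
from h import *
s=arm.get_state();print(s['t'],s['eef_pos'],s['width'],s['force'],s['qd'])
X=atz('top',[248.4,199.75],.098);print('earlier eye lid',X,np.arctan2(*(np.array([.612,-.006])-X[:2])[::-1]))
a=[]
for n,x,y,ww,hh in(('top',175,110,120,120),('side',210,145,70,70)):
    a.append(cv2.resize(optics.grab_frame(n)[y:y+hh,x:x+ww,::-1],(400,400),interpolation=cv2.INTER_CUBIC))
cv2.imwrite('pics/end.png',np.hstack(a))
E
```

```text
top lid [253. 198.] [28 13  1  1  1] [0.5334 0.0069 0.096 ]
top flag [247.2 209.8] [21 22  4  6 18] [0.4951 0.0277 0.037 ]
top arrow [244.1 218.8] [14 30 11  8 48] [0.4634 0.0383 0.03  ]
(0.612, -0.006) {'lid': -0.163, 'flag': -0.281, 'arrow': -0.29}
(0.6134, -0.0095) {'lid': -0.202, 'flag': -0.305, 'arrow': -0.309}
side lid [239.9 192.3] [17  8 11 10 90] [0.5247 0.0138 0.096 ]
side flag [230.9 202.2] [10 20  6  5 22] [0.4924 0.0278 0.037 ]
side arrow [222.5 203.9] [ 2 20  7  9 42] [0.4611 0.0367 0.03  ]
(0.612, -0.006) {'lid': -0.223, 'flag': -0.275, 'arrow': -0.276}
(0.6134, -0.0095) {'lid': -0.257, 'flag': -0.299, 'arrow': -0.295}
9.3 [ 0.66728473 -0.01999269  0.13733538] 0.017634336746180382 [-4.49174118  0.70752179  6.27681236] [ 9.10693394e-04 -4.82661459e-04 -4.30497726e-04  6.59912498e-04
 -9.01142265e-06 -6.44222164e-04]
earlier eye lid [0.52729319 0.02236886 0.098     ] -0.3231657430385196
```

View pics/end.png

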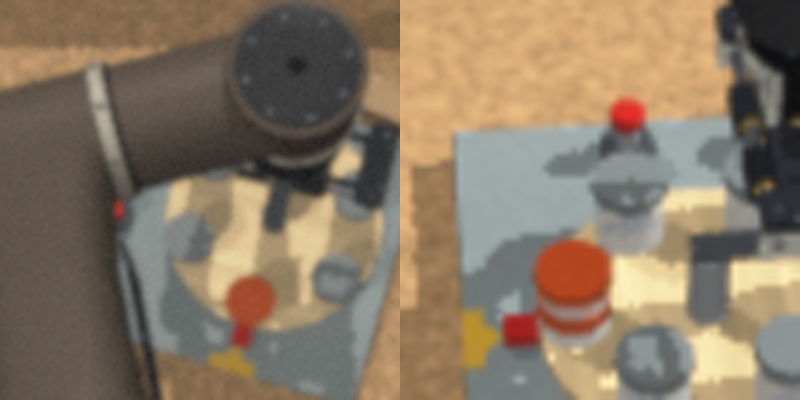

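The flag now points at the arrow tip in both views: top flag (242,335) over arrow (233,360), side flag (520,330) beside arrow (478,340). The plunger is up at (628,115) and the jaws hold the knob. Handing in.

```bash
python3 -c "
from station import arm
print(arm.job_done())"
```

```text
the job is handed in; nothing more can be done
None
```

I pressed the plunger until it bottomed out, then turned the carousel about 1.35 rad clockwise by its knob. I handed the job in at about 9.4 s, still holding the knob; no verdict was reported.

- **Plunger and pin:** The tool stopped at the height expected for fully down, pushing with 15 N on the last press and about 40 N at its peak. After that the pin no longer showed in the top view, and the flag passed over it freely. The plunger was up again in the last picture.
- **Alignment:** My first stop was about 0.04 rad past the front, so I moved the knob back a little. The flag then lined up with the yellow arrow to within 0.01 rad in both views, about 1 mm at the jar.
- **Grip:** The jaws held the 18 mm knob at a measured 17.5 mm opening, with a 30 N grip setting, and the arm was still.
- **Loose things:** I moved well above them and saw no contact. The last picture did not cover all of them, so I did not check each one.

**Checks that disagreed:** The orange lid's own colour position was noisy, with very few pixels in the top view and about 0.05 rad off the arrow in the side view. I trusted the flag instead. Even by the side-view figure the jar would be about 5 mm off, inside the 9 mm limit. In the check before the final correction, the network misplaced the plunger in both views, so I judged it up from the picture.

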